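# Click a twist shifter from first into second gear with a fingertip

## Robot

A 7-joint arm with a two-finger parallel gripper is mounted at the origin on the work surface. World frame = base frame: x ahead of the robot, y to its left, z up, the work surface at z = 0. Lengths are in m, angles in rad, forces in N, time in s.
With the tool pointing down it reaches from about 0.35 to 0.9 m from the base axis. Payload 8.1 kg.
Tool frame: the origin (TCP) lies midway between the tips of the shut fingers; the grasp point (between the pads) lies 19 mm behind it; z points along the fingers, y is the line along which they close (so a half turn about z gives the same grasp; the last joint's range is limited). The gripper opens to 92 mm and grips with 3 to 60 N. Pads are 19 mm wide; open, the fingers measure 130 mm over their backs; the gripper's body (75 mm by 190 mm) begins 47 mm behind the grasp point.
Start: joints at [1.036, 0.434, 0.025, 1.573, -0.012, 1.134, -0.075], TCP at [0.262, -0.568, 0.227] pointing down, gripper open.
Joint ranges: [-2.62, 2.62], [-0.44, 2.09], [-1.27, 1.32], [0.08, 2.57], [-1.32, 4.46], [0.12, 2], [-2.74, 2.74]. Speed limits (rad/s): [2.22, 2.22, 3.01, 3.01, 3.14, 3.14, 3.14].

## Interface

Orientations are given as a rotation vector (axis times angle).
In Python, from cell import arm gives the robot as it stands.
- The arm moves only by the tool carry_out, never from a script. Its arguments are lists of equal length, an entry for each row: "claw": the finger opening in cm, from 0 to 9.18; "delta_pos": the shift along the tool's x, y, z in cm, a list of three; "angular": the turn, a rotation vector about the tool's x, y, z in rad, a list of three. In form: {"claw": [claw, ...], "delta_pos": [[dx, dy, dz], ...], "angular": [[ax, ay, az], ...]}. A call has 1 to 20 rows; each row shifts and turns the commanded pose from where the row before left it, along the tool's axes as they then stand; what a row does not reach is not made up. A row lasts 1/10 s, in which the tool goes at most 50 mm and 8.59 degrees, less where a joint would pass 70% of its speed; a pose out of reach is approached as far as the arm can. A call with a gripper value outside its range is refused whole. The fingers move at their own pace and stop on an object; "force" is the grip in N (left out, the last holds). Time passes only in rows, so rows that do not move let the fingers close. It gives the time, the measured TCP pose, the force, the opening and the grip force at its end, in the units of the state.
- arm.observe(): the state, without advancing time (a new reading comes with each control period).
- arm.get_image(name): name is "scene" or "top" or "wrist"; returns a dict with "frame" (420x560x3 uint8, red, green, blue), "mtx" (3x3 intrinsics, pixels), "T" (4x4, takes a point from camera to world coordinates). Camera axes: x right, y down, z forward; pixel columns grow to the right and rows downward; lengths in m; the calibration is good to about 2 mm. A picture is of the moment at which its call begins. There is no depth.
- arm.sign_off(): hands the job in; it is judged then, once.
Trained networks look in a picture, given as the dict that the camera call returned (one of the last four; its "shot" number tells which), for a name from the list of things; names that differ only in an ending like _2 or _b are one class to them, and where a whole thing is asked for, a point or a joint stands for the part that bears it (a point fixed in the world has none). Each returns a list of dicts, best first, with "conf" (0 to 1); they miss things now and then, are a little off and sometimes report something else, mostly with a low value. They report only what shows in the picture. A call takes as long as a camera call.
- arm.look_for(label, picture): "centre" ([column, row] as shares, 0 to 1, of the picture: columns of its width, rows of its height, amid what is visible of it).
- arm.trace(label, picture): "region" (420x560 bool, what is visible of it) and "centre" ([column, row] as shares, 0 to 1, of the picture: columns of its width, rows of its height, amid what is visible of it).
- arm.place_of(label, picture): "centre" ([column, row] as shares, 0 to 1, of the picture: columns of its width, rows of its height: a listed point, or the origin of a listed thing).
The state is a dict: "clock": time; "joints": joint angles; "dq": joint speeds; "joint_efforts": joint torques, N m; "position": TCP position; "ee_rot": TCP orientation; "force": force on the tool from outside, world axes, zero at the start; "ft_torque": the same for the moment, N m; "width": opening from 0.0 (shut) to 1.0 (fully open); "gripper_force": force on a finger pad.
Only numpy, scipy, OpenCV 4.12 (cv2) and the standard library are available. Lean on these libraries where they do the work, as an engineer would, in place of code of your own. Each camera call takes 0.05 s, during which the arm holds its last target. There are 200 camera calls.

## Task

The handlebar in the vice carries a three-speed twist shifter that stands in first gear; the hub is adjusted in second, so roll the knurled twist sleeve one click into second, its middle position, where the sleeve's pointer stands at the middle mark on the housing. Do it by fingertip friction: lay the closed fingertips on top of the sleeve and stroke it forward, towards the brake-lever side, without gripping the sleeve and without running on into third. Then take the hand away, and leave the tools and parts lying around the bar where they are.

Things in the scene. Friction and masses are not known exactly. Their poses are not given: they have to be found in the camera images.
- handlebar: Bench vice fixed to the bench, with a 560 mm flat handlebar level in its jaws, bar axis 130 mm above the bench. Origin: on the bench, straight under the twist sleeve's middle. +x is forward, the side of the brake blades; +y runs along the bar from the sleeve to the vice; z is up. Outboard of the sleeve, y -117 to -29 mm, is a fixed rubber half grip, thinner, 32 mm in diameter.
- sleeve_mid (a point): Middle of the twist sleeve, on its axis, 130 mm above the bench; it has the handlebar's axes and does not turn. The sleeve is a black rubber drum, 50 mm long (25 mm each way along y) and 38 mm in diameter over its 20 lengthwise ribs: its top is 19 mm above this point. Inboard of it, y 25 to 30 mm, is its smooth collar, 41 mm in diameter, with a raised white pointer.
- twist_sleeve (a joint): Angle of the sleeve, rad: first gear 0, second 0.70, third 1.40 (13.3 mm of stroke over the top from one to the next). Grows as its top rolls forward (+x). Let go, it clicks into the nearest gear; change-over points at 0.35 and 1.05, end stops at -0.1 and 1.5. It takes up to 0.08 Nm, 4 N of drag at the rim, a press of about 10 N, to turn. The pointer stands straight up in second.
- middle_mark (a point): Middle one of three raised white gear marks on top of the fixed round shifter housing (46 mm in diameter, from 31 to 57 mm inboard of the sleeve's middle, so 4 mm higher than the sleeve). The other two marks are 40 degrees round the housing to its front and rear. x, y, z as the handlebar.
- blade_mid (a point): Middle of the right brake lever's blade, a 10 mm aluminium bar running along y, 66 mm ahead of the bar's axis and 25 mm below it; its clamp sits on the bar 66 to 84 mm inboard of the sleeve's middle. Not to be used.
- vice_top (a point): Top of the vice's jaws, over the bar, 149 mm above the bench and 165 mm inboard of the sleeve's middle. Jaws 100 mm wide along y; the vice reaches 115 mm forward and, with its screw and T-handle, 160 mm rearward of the bar.
- sleeve_near: The ribs on the sleeve's rear flank (-x side, about 45 to 135 degrees from its pointer); part of the sleeve and turning with it. Origin: on the axis at the sleeve's middle.
- sleeve_far: The ribs on the sleeve's forward flank (+x side, about 45 to 135 degrees from its pointer); part of the sleeve and turning with it. Origin: on the axis at the sleeve's middle.
- spanner: Stainless open-ended spanner, 170 long, lying flat (mm). Loose; leave it where it is. Origin: on its underside
- hanger_tool: Red plastic derailleur hanger tool, about 112 long and 24 high, lying flat (mm). Loose; leave it where it is. Origin: on its underside
- brake_pads: Pair of brake pads clipped side by side, 56 x 31, 31 high over their studs (mm). Loose; leave it where it is. Origin: on its underside
- lube_bottle: Clear lube bottle with a black capped spout, 39 diameter, 128 high, standing (mm). Loose; leave it where it is. Origin: on its underside
- bell: Round steel handlebar bell, 53 diameter, 37 high (mm). Loose; leave it where it is. Origin: on its underside
- tyre_lever: Black plastic tyre lever, about 115 long, 7 high, lying flat (mm). Loose; leave it where it is. Origin: on its underside
- parts_tin: Round open aluminium tin with bolts, 88 diameter, 30 high (mm). Loose; leave it where it is. Origin: on its underside

How it is judged:
By the outcome, as a careful person would: the job done as asked, in the order asked, and still so for the second after the job is handed in, with the robot touching nothing.
It also fails if it takes over 32 s, if anything falls off the work surface, if the arm or the gripper's body presses on something with over 40 N, if the wrist force passes 120 N, or if a joint passes its speed limit or range.

## Working session

There is one attempt and no reset: what is moved stays moved. The work goes in short steps, Python scripts to look and compute and a tool call to move; the robot and the scene stay as the last step left them, time stands still between calls to the robot, and variables do not carry over. Pictures are saved under pics/ and viewed, at most 10 in all, crops included, and the job is handed in when it is done.

Besides the shell and the picture viewer there is one more tool, called after ">>>" as a command line: name --argument value ..., lists and objects as JSON in quotes. carry_out: Moves the arm, as the interface text tells. Its arguments: {"type":"object","properties":{"claw":{"type":"array","items":{"type":"number"}},"delta_pos":{"type":"array","items":{"type":"array","items":{"type":"number"}}},"angular":{"type":"array","items":{"type":"array","items":{"type":"number"}}},"force":{"type":"number"}},"required":["claw","delta_pos","angular"]}

```bash
mkdir -p pics; cat > h.py <<'E'
import numpy as np, cv2
from cell import arm
def ray(p,c):
    u=np.array([c[0]*560,c[1]*420,1.]); d=p['T'][:3,:3]@np.linalg.solve(p['mtx'],u)
    return p['T'][:3,3], d/np.linalg.norm(d)
def tri(rs):
    A=0;b=0
    for o,d in rs:
        P=np.eye(3)-np.outer(d,d); A=A+P; b=b+P@o
    x=np.linalg.solve(A,b); return x,[round(1e3*np.linalg.norm((np.eye(3)-np.outer(d,d))@(x-o)),1) for o,d in rs]
E
python3 - <<'E'
from h import *
s=arm.observe(); print(s['position'],s['ee_rot'],s['force'])
P={n:arm.get_image(n) for n in('scene','top','wrist')}
for n in P: cv2.imwrite(f'pics/{n}0.png',P[n]['frame'][:,:,::-1])
cv2.imwrite('pics/st.png',np.hstack([cv2.resize(P[n]['frame'],(400,300)) for n in('scene','top')])[:,:,::-1])
for l in ['handlebar','sleeve_mid','middle_mark','blade_mid','vice_top','lube_bottle']:
    rs=[]
    for n in P:
        r=arm.place_of(l,P[n])
        if r: print(l,n,np.round(r[0]['centre'],3),round(r[0]['conf'],2))
        if r and n!='wrist': rs.append(ray(P[n],r[0]['centre']))
    if len(rs)>1: print(l,tri(rs))
E
```

```text
[ 0.26125099 -0.56720086  0.22593131] [-3.06718506e+00 -6.72504915e-01  8.29389697e-04] [ 0.59919734  0.08585994 -0.82500817]
handlebar scene [0.425 0.49 ] 0.92
handlebar top [0.6   0.553] 0.72
handlebar (array([ 0.53888454, -0.05492222,  0.02216248]), [np.float64(2.3), np.float64(2.3)])
sleeve_mid scene [0.403 0.42 ] 0.75
sleeve_mid top [0.607 0.556] 0.95
sleeve_mid (array([ 0.52963006, -0.06222566,  0.12585001]), [np.float64(9.2), np.float64(9.2)])
middle_mark scene [0.442 0.411] 0.57
middle_mark top [0.583 0.543] 0.59
middle_mark (array([ 0.53560165, -0.02223705,  0.15877686]), [np.float64(0.4), np.float64(0.4)])
blade_mid scene [0.399 0.494] 0.73
blade_mid top [0.614 0.488] 0.7
blade_mid (array([ 0.59102515, -0.06440293,  0.10332874]), [np.float64(0.1), np.float64(0.1)])
vice_top scene [0.553 0.444] 0.55
vice_top top [0.469 0.532] 0.85
vice_top (array([0.54466292, 0.10491953, 0.15517019]), [np.float64(1.1), np.float64(1.1)])
lube_bottle scene [0.339 0.604] 0.75
lube_bottle top [0.664 0.428] 0.69
lube_bottle (array([ 0.66499761, -0.14002932,  0.00069449]), [np.float64(4.4), np.float64(4.4)])
```

View pics/scene0.png

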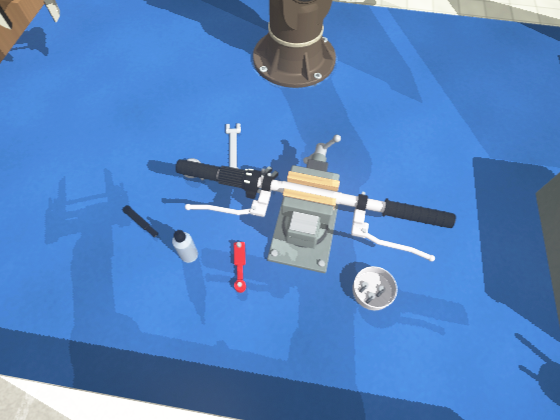

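View pics/top0.png

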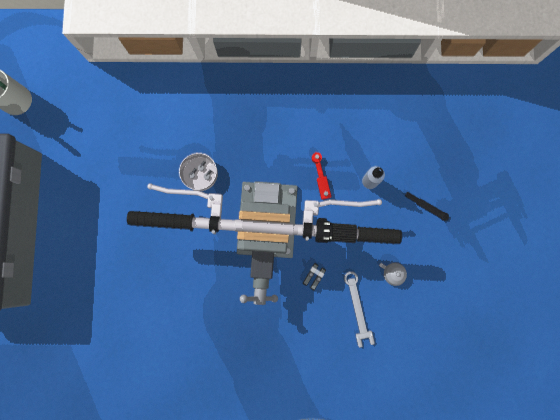

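The scene view shows the bar across the vice, with the twist sleeve at about (236,177). In the top view the sleeve is at about (345,232). The bar is turned about 0.07 rad from world y, forward points away from the robot, and the way in from above is clear.

>>> carry_out --claw '[0,0,0,0,0,0,0,0,0,0,0,0,0,0,0,0,0,0,0,0]' --delta_pos '[[2.3,-1.7,-0.8],[2.3,-1.7,-0.8],[2.3,-1.7,-0.8],[2.3,-1.7,-0.8],[2.3,-1.7,-0.8],[2.3,-1.7,-0.8],[2.3,-1.7,-0.8],[2.3,-1.7,-0.8],[2.3,-1.7,-0.8],[2.3,-1.7,-0.8],[2.3,-1.7,0],[2.3,-1.7,0],[2.3,-1.7,0],[2.3,-1.7,0],[2.3,-1.7,0],[2.3,-1.7,0],[2.3,-1.7,0],[2.3,-1.7,0],[2.3,-1.7,0],[2.3,-1.7,0]]' --angular '[[0,0,0],[0,0,0],[0,0,0],[0,0,0],[0,0,0],[0,0,0],[0,0,0],[0,0,0],[0,0,0],[0,0,0],[0,0,0],[0,0,0],[0,0,0],[0,0,0],[0,0,0],[0,0,0],[0,0,0],[0,0,0],[0,0,0],[0,0,0]]' --force 20

```text
clock: 3.05
position: [0.5375, -0.0654, 0.3068]
ee_rot: [3.069, 0.672, 0.0]
force: [0.9, 0.1, -0.4]
width: 0.004
gripper_force: 0.0
```

>>> carry_out --claw '[0,0,0,0,0,0]' --delta_pos '[[0,0,0],[0,0,0],[0,0,0],[0,0,0],[0,0,0],[0,0,0]]' --angular '[[0,0,0.1],[0,0,0.1],[0,0,0.1],[0,0,0.1],[0,0,0.1],[0,0,0]]'

```text
clock: 3.65
position: [0.5371, -0.0664, 0.3068]
ee_rot: [3.14, -0.11, 0.0]
force: [0.0, -0.8, -0.1]
width: 0.01
gripper_force: 0.0
```

```bash
cat > m.py <<'E'
from h import *
import sys
from scipy.spatial.transform import Rotation as R
s=arm.observe(); print(s['clock'],s['position'],s['force'],s['width']); print(R.from_rotvec(s['ee_rot']).as_matrix().round(3))
P={n:arm.get_image(n) for n in('scene','top','wrist')}
for n in P: cv2.imwrite(f'pics/{n}{sys.argv[1]}.png',P[n]['frame'][:,:,::-1])
print('cam',P['wrist']['T'][:3].round(3).tolist())
for l in ['handlebar','sleeve_mid','middle_mark','blade_mid','vice_top']:
    rs=[]
    for n in P:
        r=arm.place_of(l,P[n])
        if r: print(l,n,np.round(r[0]['centre'],3),round(r[0]['conf'],2)); rs.append(ray(P[n],r[0]['centre']))
    if len(rs)>1: print(l,tri(rs))
E
python3 m.py 1
```

```text
3.65 [ 0.53706227 -0.06635575  0.30681895] [ 0.04088016 -0.81330537 -0.05527987] 0.009594692636098188
[[ 0.998 -0.07   0.   ]
 [-0.07  -0.998 -0.   ]
 [ 0.     0.    -1.   ]]
cam [[-0.065, -0.957, -0.281, 0.613], [-0.998, 0.062, 0.018, -0.07], [-0.0, 0.282, -0.959, 0.465]]
handlebar scene [0.43 0.49] 0.64
handlebar top [0.602 0.558] 0.71
handlebar wrist [0.056 0.212] 0.68
handlebar (array([0.60321738, 0.00301536, 0.27896733]), [np.float64(64.0), np.float64(95.4), np.float64(60.0)])
sleeve_mid scene [0.412 0.424] 0.69
sleeve_mid top [0.611 0.553] 0.73
sleeve_mid wrist [0.491 0.48 ] 0.95
sleeve_mid (array([ 0.5302607 , -0.05975215,  0.12289469]), [np.float64(0.7), np.float64(1.7), np.float64(1.2)])
middle_mark scene [0.443 0.411] 0.92
middle_mark top [0.583 0.542] 0.86
middle_mark wrist [0.421 0.494] 0.85
middle_mark (array([ 0.53579985, -0.02146247,  0.15992744]), [np.float64(1.2), np.float64(1.2), np.float64(0.6)])
blade_mid scene [0.394 0.493] 0.57
blade_mid top [0.613 0.55 ] 0.65
blade_mid wrist [0.488 0.328] 0.86
blade_mid (array([ 0.56745131, -0.07168637,  0.05121761]), [np.float64(11.8), np.float64(27.9), np.float64(30.7)])
vice_top scene [0.554 0.447] 0.67
vice_top top [0.478 0.535] 0.87
vice_top wrist [0.202 0.491] 0.69
vice_top (array([0.5436645 , 0.10184904, 0.15357479]), [np.float64(4.0), np.float64(6.0), np.float64(2.6)])
```

View pics/wrist1.png

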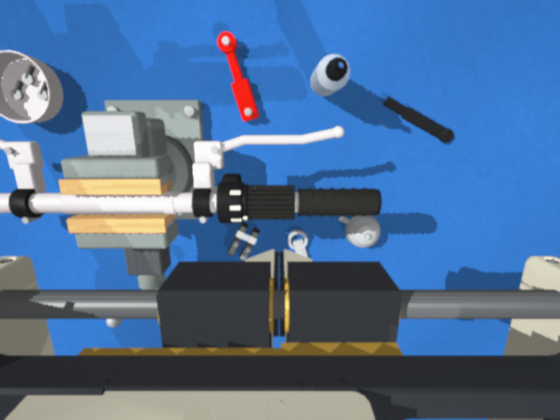

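The wrist view shows the bar level across the picture, so the yaw is good. The sleeve spans columns 247–297 at row 202, the half grip runs to column 381, and the white pointer and marks are at about (235,185–215).

```bash
python3 - <<'E'
from h import *
p=arm.get_image('wrist')
print(p['mtx'][0,0])
def at(c,r,z):
    o,d=ray(p,(c/560,r/420)); return (o+d*(z-o[2])/d[2]).round(4)
print('mark',at(.421*560,.494*420,.154),'mid',at(.491*560,.48*420,.13))
print('grip end axis',at(381,202,.13),'sleeve/grip',at(297,202,.14))
for l in('twist_sleeve','sleeve_near','sleeve_far'):
    for r in arm.trace(l,p)[:1]:
        v,u=np.nonzero(r['region']); print(l,r['conf'],u.min(),u.max(),v.min(),v.max(),r['centre'])
f=p['frame'][150:250,190:330,::-1]
cv2.imwrite('pics/c1.png',cv2.resize(f,None,fx=5,fy=5,interpolation=2))
E
```

```text
312.4080681905529
mark [ 0.534  -0.0208  0.154 ] mid [ 0.5316 -0.0607  0.13  ]
grip end axis [ 0.5232 -0.1772  0.13  ] sleeve/grip [ 0.532  -0.0845  0.14  ]
twist_sleeve 0.61 241 295 184 220 [0.4734, 0.4783]
sleeve_near 0.4 217 257 31 120 [0.4259, 0.1948]
sleeve_far 0.8 249 293 184 203 [0.4854, 0.4664]
```

View pics/c1.png

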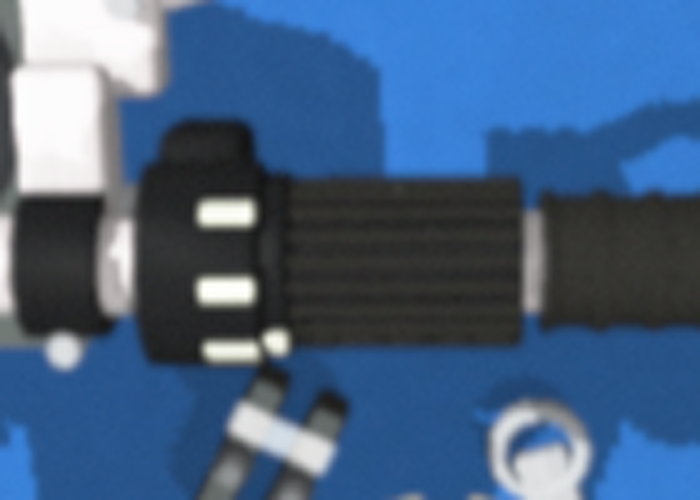

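The crop shows the pointer at the rear mark, so the sleeve is in first gear. The sleeve spans image columns 248–294, which puts its middle at about (0.5315, -0.059). I'll move down behind its top line.

>>> carry_out --claw '[0,0,0,0,0,0,0,0,0]' --delta_pos '[[-0.3,-0.1,2.0],[-0.3,-0.1,2.5],[-0.3,-0.1,2.5],[-0.4,0,2.5],[0,0,2.5],[0,0,1.5],[0,0,0.7],[0,0,0],[0,0,0]]' --angular '[[0,0,0],[0,0,0],[0,0,0],[0,0,0],[0,0,0],[0,0,0],[0,0,0],[0,0,0],[0,0,0]]'

```text
clock: 5.65
position: [0.5248, -0.0625, 0.1654]
ee_rot: [3.14, -0.107, 0.001]
force: [-0.0, 0.8, -0.3]
width: 0.006
gripper_force: 0.0
```

>>> carry_out --claw '[0,0,0,0,0,0]' --delta_pos '[[0,0,0.4],[0,0,0.3],[0,0,0.1],[0,0,0.1],[0,0,0],[0,0,0]]' --angular '[[0,0,0],[0,0,0],[0,0,0],[0,0,0],[0,0,0],[0,0,0]]'

```text
clock: 6.25
position: [0.5244, -0.0625, 0.1558]
ee_rot: [3.14, -0.107, 0.0]
force: [-0.7, -0.0, 0.1]
width: 0.003
gripper_force: 0.0
```

>>> carry_out --claw '[0,0,0,0,0,0,0]' --delta_pos '[[0,0,0.2],[0,0,0.2],[0,0,0.1],[0,0,0.1],[0,0,0.05],[0,0,0],[0,0,0]]' --angular '[[0,0,0],[0,0,0],[0,0,0],[0,0,0],[0,0,0],[0,0,0],[0,0,0]]'

```text
clock: 6.95
position: [0.5243, -0.0625, 0.1493]
ee_rot: [3.14, -0.107, -0.0]
force: [-0.1, 1.7, 1.0]
width: 0.004
gripper_force: 0.2
```

>>> carry_out --claw '[0,0,0,0]' --delta_pos '[[0,0,0.1],[0,0,0.1],[0,0,0],[0,0,0]]' --angular '[[0,0,0],[0,0,0],[0,0,0],[0,0,0]]'

```text
clock: 7.35
position: [0.5254, -0.0626, 0.1485]
ee_rot: [3.14, -0.107, 0.004]
force: [-1.0, -0.1, 12.2]
width: 0.006
gripper_force: 5.8
```

>>> carry_out --claw '[0,0,0,0,0]' --delta_pos '[[0,0,0.1],[0.1,0,0],[0.15,0,0],[0.15,0,0],[0,0,0]]' --angular '[[0,0,0],[0,0,0],[0,0,0],[0,0,0],[0,0,0]]'

```text
clock: 7.85
position: [0.5302, -0.0629, 0.1483]
ee_rot: [3.139, -0.107, 0.007]
force: [-1.9, -0.2, 18.4]
width: 0.008
gripper_force: 8.6
```

```bash
python3 - <<'E'
from h import *
p=arm.get_image('wrist'); s=arm.observe(); print(s['position'],s['force'])
f=p['frame'][:,:,::-1]; q=arm.look_for('sleeve_mid',p); print(q[:2])
cv2.imwrite('pics/w2.png',f)
E
```

```text
[ 0.53025073 -0.06286175  0.14836597] [-2.08135015 -0.50963848 17.68873289]
[{'centre': [0.2159, 0.4917], 'conf': 0.8}]
```

View pics/w2.png

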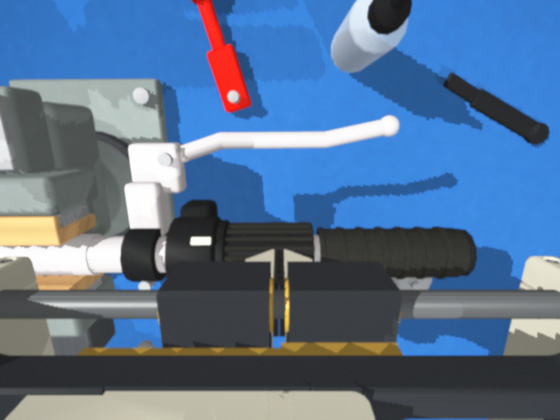

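The fingertips, at about (280,255), sit within the sleeve's span of columns 223–315. The pointer is hidden by the fingers, so I'll keep stroking.

>>> carry_out --claw '[0,0,0]' --delta_pos '[[0.15,0,0],[0.15,0,0],[0,0,0]]' --angular '[[0,0,0],[0,0,0],[0,0,0]]'

```text
clock: 8.25
position: [0.5346, -0.0631, 0.1485]
ee_rot: [3.14, -0.107, 0.011]
force: [2.9, -1.1, 13.7]
width: 0.007
gripper_force: 6.8
```

>>> carry_out --claw '[0,0,0]' --delta_pos '[[0.15,0,0],[0,0,0],[0,0,0]]' --angular '[[0,0,0],[0,0,0],[0,0,0]]'

```text
clock: 8.55
position: [0.5358, -0.0632, 0.1485]
ee_rot: [3.14, -0.107, 0.01]
force: [1.1, -0.6, 13.5]
width: 0.005
gripper_force: 7.0
```

```bash
python3 - <<'E'
from h import *
p=arm.get_image('scene'); s=arm.observe(); print(s['position'],s['force'])
cv2.imwrite('pics/w3.png',np.vstack([cv2.resize(p['frame'][150:210,200:300],None,fx=5,fy=5,interpolation=2),cv2.resize(arm.get_image('top')['frame'][205:260,280:380],None,fx=5,fy=5,interpolation=2)])[:,:,::-1])
E
```

```text
[ 0.53584029 -0.06320534  0.14851539] [ 2.48306441  0.32189083 14.15376512]
```

View pics/w3.png

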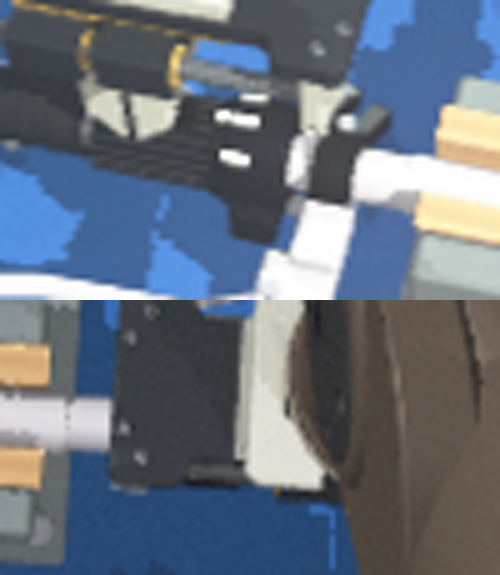

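The scene crop shows the pointer, at (222,115), nearly level with the middle mark at (240,120). The force along x changed sign as well, so the sleeve is past the change-over and I can lift off.

>>> carry_out --claw '[0,0,0,0,0,0,0,0,0,0,0,0]' --delta_pos '[[0,0,-0.2],[0,0,-0.4],[0,0,-1],[0,0,-2],[0,0,-2.5],[0,0,-2.5],[0,0,-2.5],[0,0,-2.5],[0,0,-2],[0,0,0],[0,0,0],[0,0,0]]' --angular '[[0,0,0],[0,0,0],[0,0,0],[0,0,0],[0,0,0],[0,0,0],[0,0,0],[0,0,0],[0,0,0],[0,0,0],[0,0,0],[0,0,0]]'

```text
clock: 9.85
position: [0.5321, -0.0631, 0.3013]
ee_rot: [-3.14, 0.107, 0.003]
force: [-0.4, 0.3, -0.1]
width: 0.004
gripper_force: 0.0
```

```bash
python3 - <<'E'
from h import *
p=arm.get_image('wrist'); s=arm.observe(); print(s['position'],s['force'],s['clock'])
cv2.imwrite('pics/w4.png',cv2.resize(p['frame'][150:250,190:330,::-1],None,fx=5,fy=5,interpolation=2))
E
```

```text
[ 0.53212056 -0.06307844  0.30117492] [-0.34665458  0.17313008 -0.35784191] 9.9
```

View pics/w4.png

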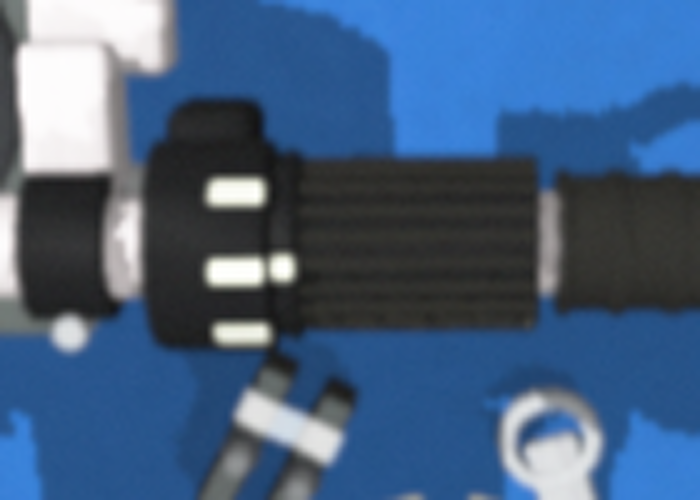

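The pointer at (282,267) is now in line with the middle mark at (235,270), so the sleeve is in second gear and the hand is clear.

```bash
python3 -c "
from cell import arm
print(arm.sign_off())"
```

```text
the job is handed in; nothing more can be done
None
```

The twist sleeve is in second gear with its pointer at the middle mark, stroked there with the closed fingertips; the hand is clear, the loose parts were not touched, and the job was handed in at about 10 s.

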